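Trip the hidden catch of a bearing cassette with the release pin

TASK

The tray of the blue bearing cassette is shut in. Take the red-handled release pin from its wooden stand, reach down through the yellow-framed slot in the cassette's top, feel for the pocket where the spring catch lies, press the catch and keep it pressed until the tray has slid all the way out; then put the pin back in its stand, fully down, and let go. Be gentle: never press the pin on the cassette with more than 15 N, and leave the glue bottle, the pill bottle and the tape measure where they are.

Things in the scene. Friction and masses are not known exactly. Their poses are not given: they have to be found in the camera images.
- pin_handle (a point): centre of the red round handle of the release pin (handle 18 mm across, 50 mm tall, z along the pin). It starts upright in the stand's hole. Below the handle is a steel collar 20 mm across, its underside 29 mm below this point; below that the straight shaft, 8 mm across with a flat tip (1 mm bevel), 80 mm below this point
- pin_tip (a point): the middle of the flat end of the pin; z runs up along the pin
- release_pin: the release pin (0.06 kg, steel shaft, red handle); origin at its tip, z along the pin towards the handle
- stand_hole (a point): centre of the mouth of the upright hole in the fixed wooden pin stand, at its top face, 60 mm above the bench (block 50 x 50 mm on an 80 x 80 x 8 mm foot). Hole 11 mm across with a 2 mm chamfer, 52 mm deep; the pin is fully down when its collar rests on the top face, the tip then 51 mm below this point
- slot (a point): centre of the yellow-framed access slot in the cassette's top face, 85 mm above the bench. z up; y along the slot, which is 56 mm long (y) and 13 mm wide (x), with a 2 mm chamfer round its mouth; -x points to the cassette's front, where the tray comes out. A split black dust lip just inside hides the mechanism and does not resist the pin
- cassette: the blue cassette with grey top, 160 mm (x, front is -x) by 120 mm (y) by 85 mm tall, fixed to the bench; origin at the centre of its underside; yaw differs each time
- tray (a joint): how far the tray at the cassette's front has slid out, in m: 0 shut, 0.06 fully out. While the catch is held down a spring drives the tray slowly out, in 1 to 2 s; if the catch is let up early the tray stops at a half-way notch (about 0.027) and the catch has to be pressed again
- glue_bottle: white glue bottle with blue cap, 42 x 58 x 172 mm, bystander; origin at the centre of its underside
- pill_bottle: small orange bottle with red cap, 40 mm across, 68 mm tall, bystander; origin at the centre of its underside
- tape_measure: yellow tape measure, 34 x 94 x 62 mm, bystander; origin at the centre of its underside
- guard_level (a point): point on the slot's axis 22 mm below the top face: the height of a hidden flat steel guard on springs under the whole slot (gives at about 1 N, then 1.5 N per mm, dead stop after 4 mm at 7 N). The guard has one gap, 11 mm long along the slot (y) and wider than the slot in x; the gap's middle lies anywhere from 15 mm one way to 15 mm the other of the slot's centre, new each time
- catch_level (a point): point on the slot's axis 30 mm below the top face: the height of the flat top (9 mm along y, 16 mm in x) of the hidden spring catch, which lies in the middle of the guard's gap. It starts to give downwards at about 2 N, lets go of the tray after about 5 mm at about 4 to 5 N, and has a dead stop after 9 mm
There are look-alikes about, which are no part of the job. Of the things that look like the part that bears stand_hole, the larger one is meant.

How it is judged:
By the outcome, as a careful person would: the job done as asked, in the order asked, and still so for the second after the job is handed in, with the robot touching nothing.
It also fails if it takes over 72 s, if anything falls off the work surface, if the arm or the gripper's body presses on something with over 40 N, if the wrist force passes 120 N, or if a joint passes its speed limit or range.

ROBOT

A 6-joint arm with a two-finger parallel gripper is mounted at the origin on a cart in front of the work surface, level with it; the furniture and walls round the work are solid. World frame = base frame: x ahead of the robot, y to its left, z up, the work surface at z = 0. Lengths are in mm, angles in rad, forces in N, time in s.
With the tool pointing down it reaches from about 400 to 925 mm from the base axis. Payload 12.5 kg.
Tool frame: the origin (TCP) lies at the very end of the fingers, on their centre line; the grasp point (between the pads) lies 19 mm behind it (bot.grip_depth is the distance from the TCP to the grasp point, in mm); z points along the fingers, y is the line along which they close (so a half turn about z gives the same grasp; the last joint's range is limited). The gripper opens to 95 mm and grips with 3 to 60 N. Pads are 20 mm wide; open, the fingers measure 119 mm over their backs; the gripper's body (75 mm by 180 mm) begins 59 mm behind the grasp point.
Start: joints at [-1.248, 0.491, 1.559, -0, 1.092, -0.106], TCP at [259.886, -568.424, 214.661] pointing down, gripper open.
Joint ranges: [-3.1, 3.1], [-0.84, 2.19], [0.05, 2.79], [-1.13, 4.28], [0.06, 2.93], [-2.69, 2.69]. Speed limits (rad/s): [2.22, 2.22, 2.79, 3.14, 3.14, 3.14].

INTERFACE

Orientations are given as [roll, pitch, yaw] about the fixed x, y, z axes, in that order (R = Rz(yaw) Ry(pitch) Rx(roll)).
In Python, from cell import bot gives the robot as it stands. Calls block until the motion is done:
- bot.reach(position, orientation): joint-space move of the TCP to a pose.
- bot.move_straight(position, frame=None, feed=150, until_force=None): straight line of the TCP; frame=None keeps the orientation; feed is the mean speed in mm/s. With until_force (N) it stops when the force on the tool has changed by that much, and returns True; else False.
- bot.move_j(angles): joint-space move.
- bot.open() and bot.clamp(): open the fingers fully, or close them until they stop; the grip force is fixed at half the most.
- bot.sleep(seconds).
- bot.inverse_kinematics(position, orientation): joint angles nearest the present ones, or None.
- bot.observe(): the state.
- bot.snapshot(name): name is "scene" or "top" or "wrist"; returns a dict with "frame" (400x640x3 uint8, red, green, blue), "fx", "fy", "cx", "cy" (pixels), "rvec" (rotation vector, rad) and "tvec" (3), from world to camera coordinates, as OpenCV has them; the wrist camera has in their place "hand_eye" (4x4, takes a point from camera to tool coordinates, whose origin is the TCP and whose axes are the flange's). Camera axes: x right, y down, z forward; pixel columns grow to the right and rows downward; lengths in mm; the calibration is good to about 2 mm. A picture is of the moment at which its call begins: read the wrist's pose just before it. There is no depth.
A pose or a line that the arm cannot do raises bot.Unreachable and nothing moves.
- bot.sign_off(): hands the job in; it is judged then, once.
The state is a dict: "clock": time; "joint_positions": joint angles; "qvel": joint speeds; "tau": joint torques, N m; "tcp_pos": TCP position; "tool_rot": TCP orientation; "ft_force": force on the tool from outside, world axes, zero at the start; "wrist_torque": the same for the moment, N m; "opening": finger opening in mm; "finger_force": force on a finger pad.
Only numpy, scipy, OpenCV 4.12 (cv2) and the standard library are available. Lean on these libraries where they do the work, as an engineer would, in place of code of your own. Each camera call takes 0.05 s, during which the arm holds its last target. There are 200 camera calls.

## Working session

There is one attempt and no reset: what is moved stays moved. The work goes in short steps, each a Python script; the robot and the scene stay as the last script left them, time stands still between calls to the robot, and variables do not carry over. Pictures are saved under pics/ and viewed, at most 10 in all, crops included, and the job is handed in when it is done.

```bash
mkdir -p pics; ls
python3 - <<'E'
from cell import bot
import cv2,numpy as np,pickle
d={}
for n in("scene","top"):
    s=bot.snapshot(n); d[n]=s; cv2.imwrite(f"pics/{n}0.png",s["frame"][:,:,::-1])
    print(n,s["fx"],s["cx"],s["rvec"],s["tvec"])
pickle.dump(d,open("d.pkl","wb"))
a=np.vstack([d["scene"]["frame"],d["top"]["frame"]])[:,:,::-1]
cv2.imwrite("pics/both.png",cv2.resize(a,(480,600)))
print(bot.observe())
E
```

```text
pics
scene 443.062141642246 321.7370068819941 [ 1.16622778 -2.0623065   1.17208939] [327.93833488 291.52862105 728.68063968]
top 363.02733556999533 323.19639612848215 [ 2.13242616 -2.19118925  0.07991637] [ 85.26159081 539.41783623 877.90954884]
{'clock': 0.1, 'joint_positions': array([-1.24761038e+00,  4.91439498e-01,  1.55936940e+00,  1.89365791e-05,
        1.09170412e+00, -1.05590215e-01]), 'qvel': array([-0.00061618, -0.00209261, -0.00177403,  0.0006543 ,  0.00083946,
       -0.00014734]), 'tau': array([ 4.45421843e-03, -6.13623476e+01, -2.58605182e+01,  6.94546499e-02,
        4.70170460e-02, -7.95373921e-05]), 'tcp_pos': array([ 259.81309933, -568.21078917,  214.16391051]), 'tool_rot': array([-3.14067919e+00, -1.13703295e-04,  4.28767372e-01]), 'ft_force': array([-0.29352919, -0.82570908,  0.207163  ]), 'wrist_torque': array([ 0.01237689, -0.01005254, -0.014849  ]), 'finger_force': 0.0, 'opening': 95.08524370321398}
```

View pics/top0.png

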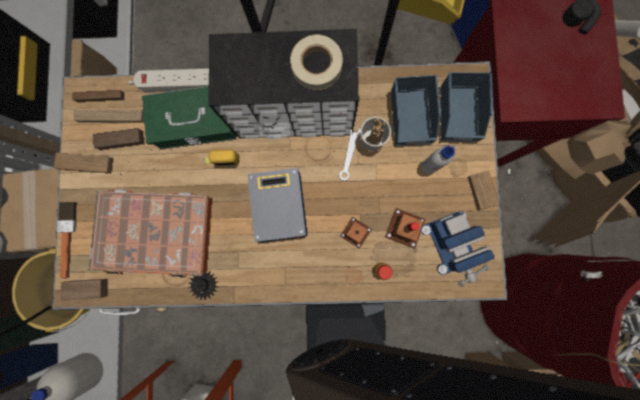

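View pics/scene0.png

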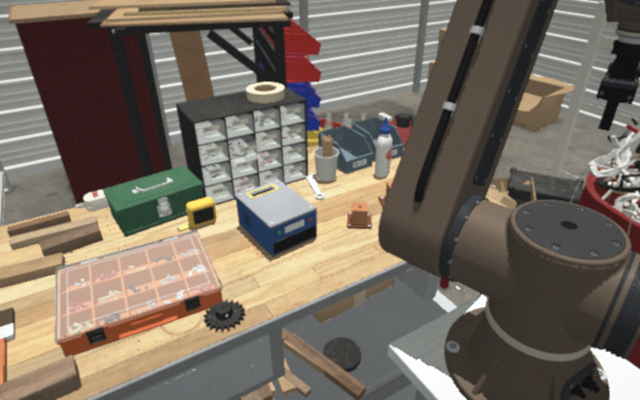

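The top view shows two wooden stands: the larger at (405,227) holds the red pin, and a smaller empty one is at (356,232). The larger is the one meant. The cassette's grey top is at (277,205), with its yellow slot at (272,181). The pill bottle is at (384,271), the glue bottle at (437,160) and the tape measure at (222,157).

```bash
cat > h.py <<'E'
import numpy as np,cv2
def cast(s,px,z):
    """pixels -> world points on plane z, for a fixed camera"""
    R=cv2.Rodrigues(np.array(s["rvec"],float))[0]; t=np.array(s["tvec"],float).ravel()
    px=np.atleast_2d(np.array(px,float))
    d=np.c_[(px[:,0]-s["cx"])/s["fx"],(px[:,1]-s["cy"])/s["fy"],np.ones(len(px))]@R
    c=-R.T@t
    return c+d*((z-c[2])/d[:,2])[:,None]
def mask(f,lo,hi,box):
    h=cv2.cvtColor(f,cv2.COLOR_RGB2HSV); m=cv2.inRange(h,lo,hi); o=np.zeros_like(m)
    x0,y0,x1,y1=box; o[y0:y1,x0:x1]=m[y0:y1,x0:x1]; return o
def cents(m,amin=5):
    n,l,st,c=cv2.connectedComponentsWithStats(m)
    return [(c[i],st[i,4],l==i) for i in range(1,n) if st[i,4]>=amin]
E
python3 - <<'E'
import pickle,cv2,numpy as np
from h import *
d=pickle.load(open("d.pkl","rb")); s=d["top"]; f=s["frame"]
print("cam",-cv2.Rodrigues(s["rvec"])[0].T@s["tvec"])
m=mask(f,(20,90,90),(35,255,255),(250,168,300,195))
pts=np.argwhere(m)[:,::-1]; w=cast(s,pts,85)[:,:2].astype(np.float32)
r=cv2.minAreaRect(w); print("slot frame",r,len(pts), cv2.boxPoints(r).round(1).tolist())
g=mask(f,(0,0,70),(179,95,255),(240,160,312,250))
b=max(cents(g),key=lambda q:q[1]); q=cv2.minAreaRect(cast(s,np.argwhere(b[2])[:,::-1],85)[:,:2].astype(np.float32)); print("top face",q)
for n,box,z in(("pin",(395,215,425,240),100),("pill",(370,260,400,285),68)):
    m=mask(f,(0,150,60),(8,255,255),box)|mask(f,(172,150,60),(179,255,255),box)
    for c in cents(m): print(n,c[0],c[1],cast(s,c[0],z).round(1),cast(s,c[0],114).round(1))
for n,p,z in(("stand",(405,227),60),("small",(356,232),40),("glue",(437,160),100),("tape",(222,157),62)): print(n,cast(s,p,z).round(0))
c=np.hstack([cv2.resize(f[200:260,330:430],(400,240),interpolation=2),cv2.resize(f[155:255,235:320],(340,400),interpolation=2)[:240]])
c2=cv2.resize(f[195:285,330:460],(780,540),interpolation=cv2.INTER_CUBIC)
cv2.imwrite("pics/crop1.png",c2[:,:,::-1])
E
```

```text
cam [454.89972081  52.08540351 926.99496849]
slot frame ((599.0530395507812, 185.59100341796875), (28.992921829223633, 74.15772247314453), 5.780244827270508) 141 [[580.9000244140625, 221.0], [588.4000244140625, 147.1999969482422], [617.2000122070312, 150.1999969482422], [609.7000122070312, 223.89999389648438]]
top face ((549.4241333007812, 182.06820678710938), (168.73660278320312, 200.5039825439453), 88.5199203491211)
pin [413.73076923 226.20512821] 78 [[ 483.4 -134.7  100. ]] [[ 483.  -131.5  114. ]]
pill [384.53416149 271.89440994] 161 [[380.2 -69.1  68. ]] [[384.2 -62.6 114. ]]
stand [[ 484. -123.   60.]]
small [[475.  -8.  40.]]
glue [[ 634. -195.  100.]]
tape [[666. 314.  62.]]
```

View pics/crop1.png

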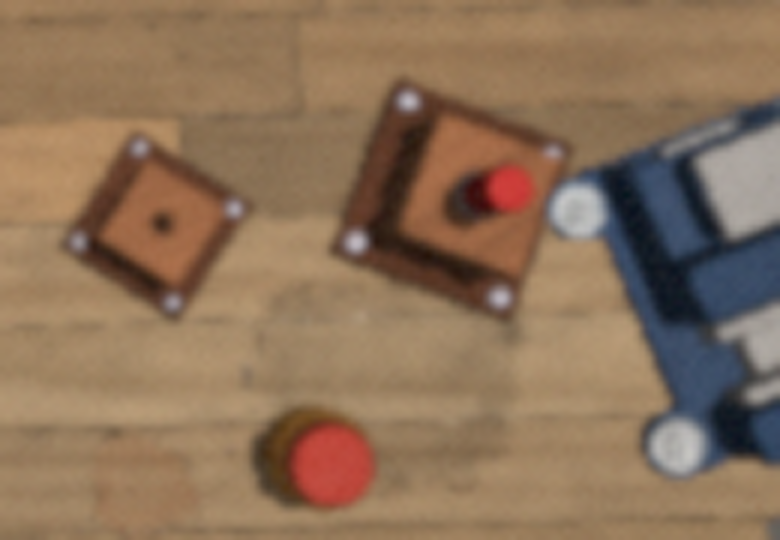

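The crop confirms it: the larger stand, at crop (455,197), holds the red pin, and the small empty one at crop (160,222) is the look-alike. I'll move above the pin for a wrist view.

```bash
cat >> h.py <<'E'
from scipy.spatial.transform import Rotation as Ro
def wcam(bot):
    """wrist snapshot given in the same form as a fixed camera's"""
    o=bot.observe(); s=bot.snapshot("wrist")
    T=np.eye(4); T[:3,:3]=Ro.from_euler("xyz",o["tool_rot"]).as_matrix(); T[:3,3]=o["tcp_pos"]
    E=np.linalg.inv(T@np.array(s["hand_eye"]))
    s=dict(s); s["rvec"]=cv2.Rodrigues(E[:3,:3])[0]; s["tvec"]=E[:3,3]; return s
E
python3 - <<'E'
from cell import bot
from h import *; import pickle
d=pickle.load(open("d.pkl","rb")); s=d["top"]
print("foot",cast(s,np.array([(408,100),(553,152),(500,297),(356,241)])/6+[330,195]-0.4,8).mean(0))
for y in(np.pi/2,-np.pi/2):
    for p in((483,-132,70),(599,186,110)):
        print(y,bot.inverse_kinematics(p,[np.pi,0,y]))
print(bot.inverse_kinematics((599,186,110),[np.pi,0,.1]),bot.inverse_kinematics((599,186,110),[np.pi,0,.1-np.pi]))
p=bot.observe()["tcp_pos"]; bot.move_straight([p[0],p[1],320])
q=[bot.inverse_kinematics((465,-132,300),[np.pi,0,y]) for y in(np.pi/2,-np.pi/2)]
y=np.pi/2 if abs(q[0][5])<abs(q[1][5]) else -np.pi/2
bot.reach((465,-132,300),[np.pi,0,y]); print(y)
w=wcam(bot); pickle.dump(w,open("w1.pkl","wb")); cv2.imwrite("pics/w1.png",w["frame"][:,:,::-1])
o=bot.observe(); print(o["clock"],o["tcp_pos"],w["hand_eye"],w["fx"])
E
```

```text
foot [ 484.00449923 -134.23013908    8.        ]
1.5707963267948966 [-3.98772944e-01  5.28847579e-01  2.00226953e+00 -4.44089210e-16
  6.10475546e-01 -3.98772944e-01]
1.5707963267948966 [ 1.95815616e-01  6.08792369e-01  1.65668302e+00 -4.44089210e-16
  8.76117267e-01  1.95815616e-01]
-1.5707963267948966 None
-1.5707963267948966 None
[ 1.95815616e-01  6.08792369e-01  1.65668302e+00 -4.44089210e-16
  8.76117267e-01  1.66661194e+00] [ 0.19581562  0.60879237  1.65668302  0.          0.87611727 -1.47498071]Traceback (most recent call last):
  File "<stdin>", line 11, in <module>
TypeError: 'NoneType' object is not subscriptable
```

Run:
```python
from cell import bot
from h import *; import pickle
y=np.pi/2
bot.reach((465,-132,300),[np.pi,0,y])
w=wcam(bot); pickle.dump(w,open("w1.pkl","wb")); cv2.imwrite("pics/w1.png",w["frame"][:,:,::-1])
o=bot.observe(); print(o["clock"],o["tcp_pos"],o["tool_rot"],w["hand_eye"],w["fx"])
```

```text
2.7583 [ 465.04760319 -132.77735004  299.92274651] [-3.14150931e+00  7.64191570e-05  1.56931346e+00] [[ 1.75256840e-04 -9.71672755e-01 -2.36330335e-01  6.72558998e+01]
 [ 9.99999963e-01  2.19756041e-04 -1.61951807e-04 -7.31958021e-01]
 [ 2.09299177e-04 -2.36330298e-01  9.71672757e-01 -1.69088195e+02]
 [ 0.00000000e+00  0.00000000e+00  0.00000000e+00  1.00000000e+00]] 315.6455919933967
```

View pics/w1.png

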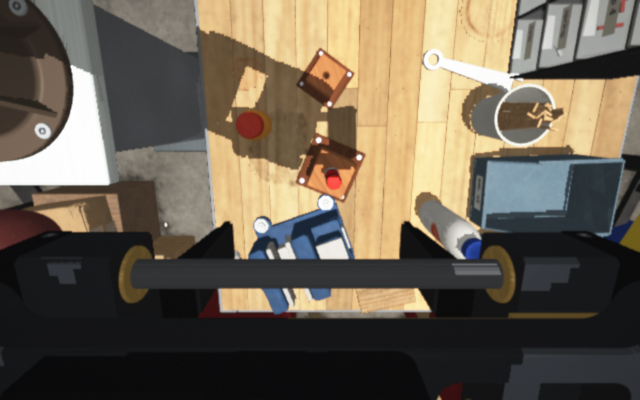

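The wrist view shows the pin's red top at (333,180), in the stand whose screws are at (318,139), (360,157), (345,198) and (302,180). The pill bottle is at (250,125). The glue bottle is at (450,230), clear of the gripper. Next: locate the pin, then look at the slot's yellow frame from the wrist.

Run:
```python
from cell import bot
from h import *; import pickle
d=pickle.load(open("d.pkl","rb")); w=pickle.load(open("w1.pkl","rb"))
def screws(s,box):
    m=mask(s["frame"],(0,0,150),(179,70,255),box)
    return [(c[0].round(1),c[1]) for c in cents(m,2)]
sw=screws(w,(290,130,372,206)); print(sw)
print("foot w",cast(w,[(318,139),(360,157),(345,198),(302,180)],8).round(1), cast(w,[(318,139),(360,157),(345,198),(302,180)],8).mean(0))
box=(318,160,350,200)
m=mask(w["frame"],(0,170,60),(6,255,255),box)|mask(w["frame"],(174,170,60),(179,255,255),box)
P=[]
for c in cents(m): print(c[0],c[1],np.argwhere(c[2]).min(0),np.argwhere(c[2]).max(0),cast(w,c[0],100).round(1),cast(w,c[0],114).round(1))
# triangulate red blob
c=max(cents(m),key=lambda q:q[1])[0]; s=d["top"]
def P_(s):
    R=cv2.Rodrigues(s["rvec"])[0]; K=np.array([[s["fx"],0,s["cx"]],[0,s["fy"],s["cy"]],[0,0,1]]); return K@np.c_[R,np.ravel(s["tvec"])]
X=cv2.triangulatePoints(P_(s),P_(w),np.array([[413.73],[226.2]]),c.reshape(2,1)); print((X[:3]/X[3]).ravel())
cv2.imwrite("pics/w1c.png",cv2.resize(w["frame"][130:210,280:380],(750,600),interpolation=2)[:,:,::-1])
bot.reach((600,120,300),[np.pi,0,np.pi/2])
w=wcam(bot); pickle.dump(w,open("w2.pkl","wb")); cv2.imwrite("pics/w2.png",w["frame"][:,:,::-1])
print(bot.observe()["clock"])
```

```text
[(array([318.1, 139.9]), np.int32(34)), (array([358.6, 156.8]), np.int32(32)), (array([301.5, 180.2]), np.int32(28)), (array([325.1, 200.7]), np.int32(154)), (array([342.9, 196.9]), np.int32(8)), (array([290.8, 203.5]), np.int32(10))]
foot w [[ 466.4  -89.9    8. ]
 [ 527.6 -115.8    8. ]
 [ 507.  -177.2    8. ]
 [ 442.7 -149.7    8. ]] [ 485.92141619 -133.17280721    8.        ]
[332.91489362 179.59574468] 235 [170 326] [189 341] [[ 483.7 -132.5  100. ]] [[ 483.  -129.9  114. ]]
[ 481.6397622  -124.28281742  145.71383841]
3.9083
```

View pics/w2.png

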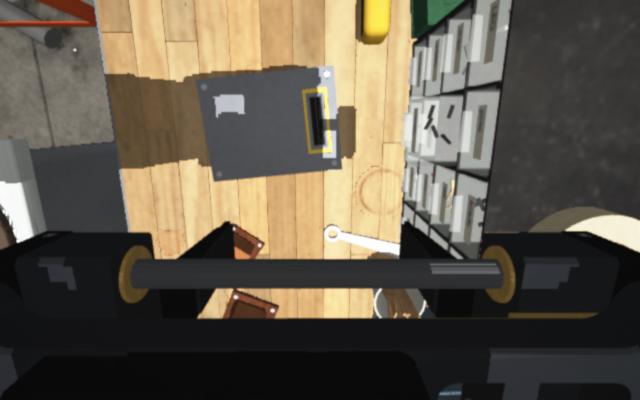

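View pics/w1c.png

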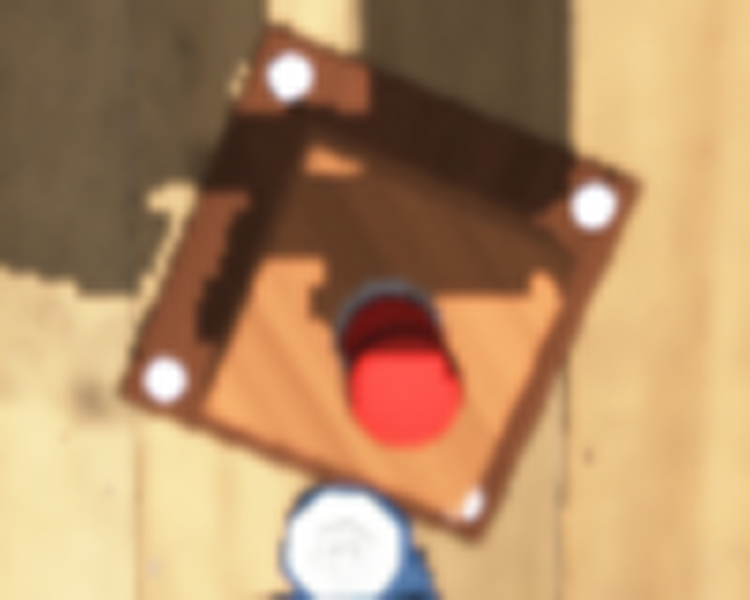

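The crop shows the top disc's centre at crop (404,397), about (333.9,182.9) in the full image. The wrist view of the cassette shows the yellow slot frame at (317,121).

Run:
```python
from h import *; import pickle
d=pickle.load(open("d.pkl","rb")); w1=pickle.load(open("w1.pkl","rb")); w=pickle.load(open("w2.pkl","rb"))
print("pin top",cast(w1,(333.9-.4,182.9-.4),114).round(1),"screw pairs",cast(w1,[(358.6,156.8),(301.5,180.2)],8).mean(0),cast(w1,[(318.1,139.9),(342.9,196.9)],8).mean(0))
m=mask(w["frame"],(20,100,60),(33,255,255),(295,80,342,162))
b=np.argwhere(m)[:,::-1]; r=cv2.minAreaRect(cast(w,b,85)[:,:2].astype(np.float32)); print(len(b),r,cv2.boxPoints(r).round(1).tolist())
k=mask(w["frame"],(0,0,0),(179,255,45),(306,92,328,152))
c=max(cents(k),key=lambda q:q[1]); r=cv2.minAreaRect(cast(w,np.argwhere(c[2])[:,::-1],85)[:,:2].astype(np.float32)); print(c[0],c[1],r)
# corners of grey top from screws/vertices, at z=85
g=cv2.inRange(cv2.cvtColor(w["frame"],cv2.COLOR_RGB2HSV),(0,0,0),(179,60,140)); 
print(cast(w,[(197,82),(332,66),(341,168),(214,181)],85).round(1))
print("top cam pin disc",[cast(d["top"],np.array(p)/6+[330,195]-.4,114).round(1) for p in[(510,190)]])
cv2.imwrite("pics/w2c.png",cv2.resize(w["frame"][80:160,280:360],(600,600),interpolation=2)[:,:,::-1])
```

```text
pin top [[ 483.7 -133.3  114. ]] screw pairs [ 483.74758886 -132.76462587    8.        ] [ 485.17674885 -133.3703459     8.        ]
487 ((599.412841796875, 186.68597412109375), (28.473098754882812, 74.47264862060547), 5.582244873046875) [[581.5999755859375, 222.39999389648438], [588.9000244140625, 148.1999969482422], [617.2000122070312, 151.0], [610.0, 225.10000610351562]]
[316.34354486 120.3238512 ] 457 ((599.3705444335938, 186.98526000976562), (12.23277759552002, 54.36738967895508), 5.631932735443115)
[[461.7 230.3  85. ]
 [616.7 247.4  85. ]
 [629.  130.8  85. ]
 [472.3 114.7  85. ]]
top cam pin disc [array([[ 482.8, -133.5,  114. ]])]
```

View pics/w2c.png

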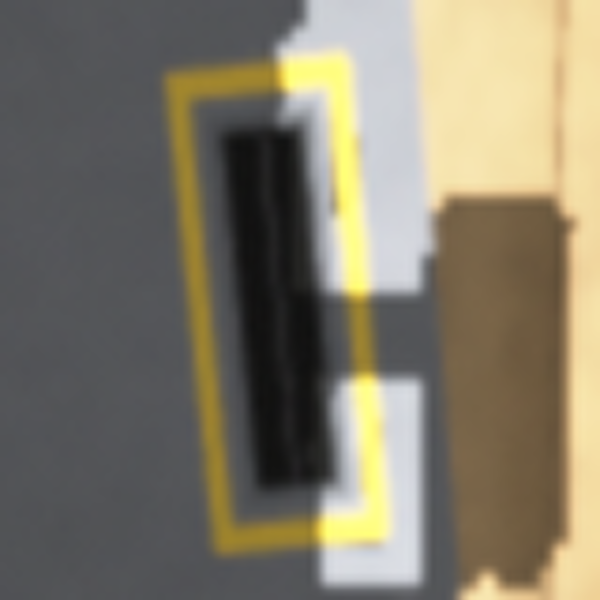

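Slot and pin agree between the two cameras, to about 1 mm. Grasping.

Run:
```python
from cell import bot
from h import *; import pickle
w=pickle.load(open("w2.pkl","rb")); print("cabinet front",cast(w,[(405,100),(403,200)],0).round(0))
O=[np.pi,0,np.pi/2]; x,y=483.7,-133.3
bot.reach((x,y,200),O)
print(bot.move_straight((x,y,70),feed=90,until_force=8))
o=bot.observe(); print(o["tcp_pos"],o["ft_force"])
bot.clamp(); o=bot.observe(); print(o["clock"],o["tcp_pos"],o["ft_force"],o["wrist_torque"],o["opening"],o["finger_force"])
print(bot.move_straight((x,y,75),feed=30)); o=bot.observe(); print(o["ft_force"])
print(bot.move_straight((x,y,220),feed=110))
o=bot.observe(); print(o["clock"],o["tcp_pos"],o["ft_force"],o["opening"])
s=bot.snapshot("top"); f=s["frame"]; w=wcam(bot)
cv2.imwrite("pics/held.png",np.hstack([cv2.resize(f[180:260,340:440],(500,400)),cv2.resize(w["frame"][150:310,240:360],(300,400))])[:,:,::-1])
```

```text
cabinet front [[725. 216.   0.]
 [731.  69.   0.]]
False
[ 483.89003785 -133.37104929   70.41106327] [-0.62923649  0.01021965 -0.31967872]
7.825 [ 483.70735841 -133.30405157   69.99775222] [ 0.49909948  0.44228858 -0.58538586] [-0.04638449 -0.10377626 -0.00859835] 17.85997923971584 29.999817609786987
False
[-0.97591384 -0.41959891  0.39663597]
False
9.6083 [ 483.48790736 -133.22861142  219.44966646] [ 0.66580827  0.06693294 -0.71910085] 17.60612786068578
```

View pics/held.png

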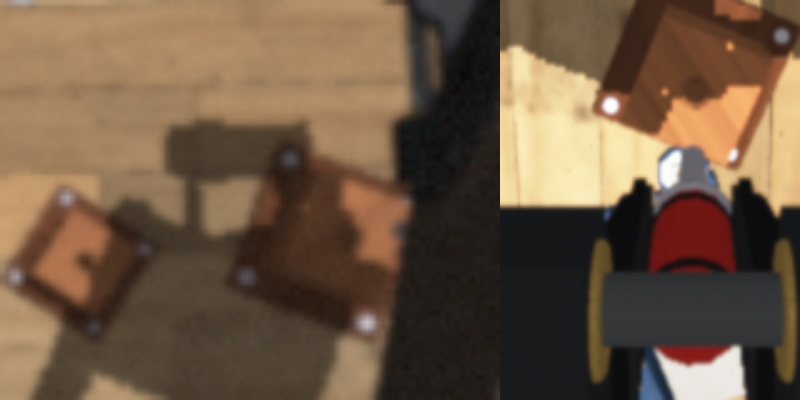

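The pin is held straight between the fingers, and the stand's empty hole shows at crop (693,88). Now into the slot to probe for the gap.

```bash
cat > p.py <<'E'
from h import *
S=np.array([599.4,186.9]); a=0.098; U=np.array([-np.sin(a),np.cos(a)]); V=np.array([np.cos(a),np.sin(a)])
OS=[np.pi,0,np.pi/2+a]
def at(u,z,v=0): return [*(S+u*U+v*V),z]
E
python3 - <<'E'
from cell import bot
from p import *
w=wcam(bot); print("hole",cast(w,(317.2,185.2),60).round(1))
bot.reach(at(-15,220),OS)
bot.move_straight(at(-15,152),feed=120)
print("in",bot.move_straight(at(-15,128),feed=30,until_force=4)); o=bot.observe(); print(o["clock"],o["tcp_pos"],o["ft_force"])
if o["tcp_pos"][2]<130:
  for u in np.arange(-15,15.1,2.5):
    bot.move_straight(at(u,127),feed=20)
    f0=bot.observe()["ft_force"]
    h=bot.move_straight(at(u,120),feed=20,until_force=3.5)
    o=bot.observe(); print(u,h,o["clock"],o["tcp_pos"].round(2),(o["ft_force"]-f0).round(1))
    if not h: break
    bot.move_straight(at(u,127),feed=30)
E
```

```text
hole [[ 483.3 -131.5   60. ]]
in False
12.6667 [600.97053209 171.99890075 128.14325441] [ 0.55869354  0.46144648 -0.52107809]
-15.0 False 13.4167 [600.69 172.14 119.73] [-0.7  2.2 -1.5]
```

```bash
cat >> p.py <<'E'
def F(bot,n=8):
    r=[]
    for _ in range(n): bot.sleep(.03); r.append(bot.observe()["ft_force"])
    return np.mean(r,0).round(2)
E
python3 - <<'E'
from cell import bot
from p import *
print(bot.observe()["tcp_pos"],F(bot))
for z in (118.5,117,115.5,114):
    h=bot.move_straight(at(-15,z),feed=15,until_force=5); o=bot.observe(); print(z,h,o["tcp_pos"].round(2),F(bot))
    if h: break
print(o["clock"],o["opening"])
E
```

```text
[600.69052669 172.13944594 119.7306146 ] [-0.44  2.8  -2.08]
118.5 False [601.02 172.06 118.64] [0.15 3.1  0.74]
117 False [600.9  172.   116.95] [0.11 3.13 0.73]
115.5 False [600.99 172.   115.68] [-0.06  3.34  3.85]
114 False [600.99 172.01 114.2 ] [0.02 3.82 4.9 ]
15.4833 17.66988725595455
```

Run:
```python
from cell import bot
from p import *
bot.move_straight(at(-15,118),feed=30); print(F(bot,4))
for u in(-14.3,-13.6,-13):
    bot.move_straight(at(u,118),feed=15); f=F(bot,4); print(u,f)
    if abs(f[1])<1: break
f0=f
for z in(115,113,111,110,109.3):
    h=bot.move_straight(at(u,z),feed=20,until_force=9); o=bot.observe(); print(z,h,o["tcp_pos"].round(2),F(bot,3))
    if h: break
bot.sleep(.8)
s=bot.snapshot("scene"); cv2.imwrite("pics/tray1.png",cv2.resize(s["frame"][160:280,200:350],(750,600))[:,:,::-1]); print(F(bot,3),bot.observe()["clock"])
```

```text
[-1.41  3.    1.01]
-14.3 [-0.15  1.12 -1.02]
-13.6 [ 0.39 -0.44 -0.22]
115 False [600.65 173.34 114.77] [ 0.09 -0.24 -0.96]
113 False [600.96 173.39 113.24] [ 0.77 -0.29  2.89]
111 False [600.97 173.38 111.07] [1.59 0.27 2.62]
110 False [600.91 173.38 110.03] [1.57 0.06 3.32]
109.3 False [600.8  173.37 109.31] [ 2.08 -0.03  3.07]
[2.54 0.75 3.02] 19.6833
```

View pics/tray1.png

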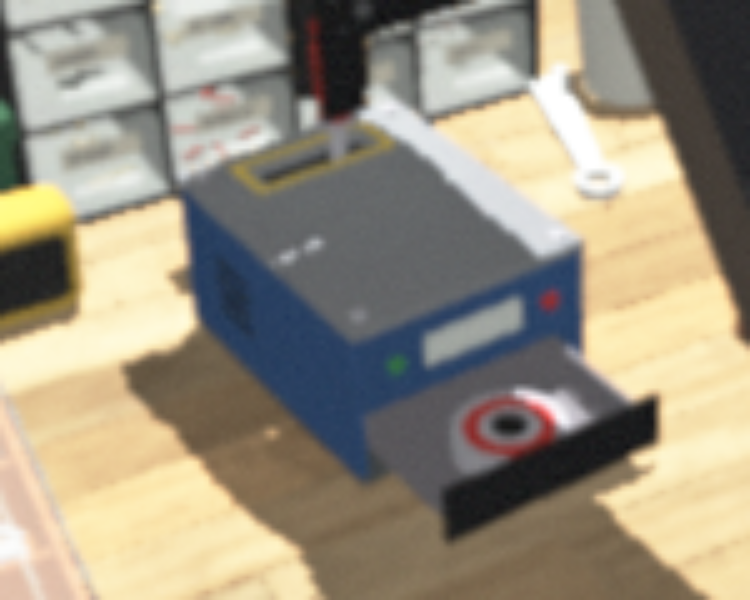

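The tray is out, its black front at crop (550,465). I'll keep pressing and check that it has stopped and is at 60 mm.

Run:
```python
from cell import bot
from p import *
a_=bot.snapshot("scene")["frame"].astype(int); bot.sleep(1.8); s=bot.snapshot("scene")
print("diff",abs(s["frame"].astype(int)-a_)[230:275,265:335].max())
k=lambda p:np.array(p)/5+[200,160]
# cassette front bottom-left corner on bench; tray panel bottom corners for trial heights
for z in(0,20,25,30):
    P=cast(s,[k((362,480)),k((447,538)),k((657,440))],z)[:,:2]; print(z,((P-S)@V).round(1),((P-S)@U).round(1))
bot.sleep(.2); print(F(bot,3),bot.observe()["tcp_pos"],bot.observe()["clock"])
```

```text
diff 13
0 [-128.7 -183.3 -184.1] [ 55.8  46.8 -64.9]
20 [-150.4 -203.3 -204.1] [ 67.5  58.7 -49.4]
25 [-155.8 -208.3 -209.1] [ 70.4  61.7 -45.5]
30 [-161.3 -213.3 -214.1] [ 73.3  64.7 -41.6]
[ 2.08 -0.32  3.44] [600.74909572 173.35890358 109.3198676 ] 21.8833
```

The front panel has stopped moving, about 62–65 mm beyond the cassette's front with panel thickness included. So it is fully out, well past the notch. Returning the pin.

Run:
```python
from cell import bot
from p import *
u=-13.6
bot.move_straight(at(u,155),feed=50); bot.move_straight(at(u,220),feed=120)
O=[np.pi,0,np.pi/2]; x,y=483.7,-133.3
bot.reach((x,y,220),O); bot.move_straight((x,y,128),feed=110); print(F(bot,3),bot.observe()["tcp_pos"])
h=bot.move_straight((x,y,74),feed=40,until_force=6); print(h,F(bot,4),bot.observe()["tcp_pos"])
if not h:
    h=bot.move_straight((x,y,69.3),feed=15,until_force=5); print(h,F(bot,4),bot.observe()["tcp_pos"])
print(bot.observe()["clock"])
```

```text
[ 0.28 -0.07 -0.36] [ 484.00625007 -133.36341333  128.61418917]
False [ 0.17 -0.04 -0.12] [ 483.78338155 -133.34378641   74.18250147]
True [-0.95  0.05  6.39] [ 483.78665049 -133.34402085   69.94510387]
28.0667
```

Contact came at TCP z = 69.95, so the collar is on the stand's top face. Releasing and backing off.

Run:
```python
from cell import bot
from p import *
x,y=483.7,-133.3
bot.open(); bot.sleep(.2); print(F(bot,3))
bot.move_straight((x,y,200),feed=90); bot.reach((465,-132,300),[np.pi,0,np.pi/2]); bot.sleep(.3)
w=wcam(bot); f=w["frame"]; s=bot.snapshot("scene")["frame"]
c=np.hstack([cv2.resize(f[110:230,230:390],(400,300)),cv2.resize(s[160:280,190:350],(400,300))])
cv2.imwrite("pics/end.png",c[:,:,::-1]); print(bot.observe()["clock"])
```

```text
[-0.65  0.96 -0.14]
32.175
```

View pics/end.png

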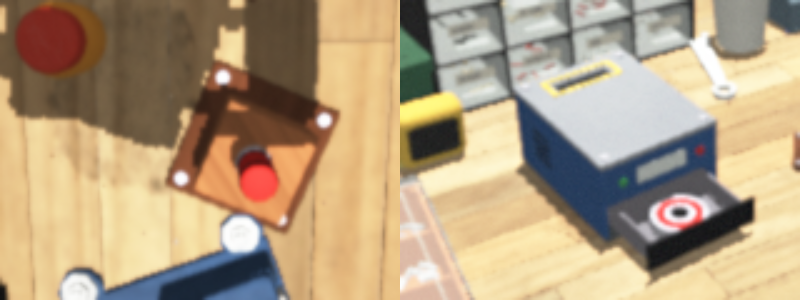

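The pin stands upright and fully down in its stand at crop (258,175), the tray is out at crop (680,225), and the robot is clear of everything.

```bash
python3 -c "
from cell import bot
print(bot.sign_off())"
```

```text
the job is handed in; nothing more can be done
None
```

The job is done and handed in: the tray is fully out (judged from the camera), the pin is back in its stand, fully down and released, and the highest cassette force I read was about 6 N.

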